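# Free the seized clamp and take the lapped stone out

### The arm

A 6-joint arm with a two-finger parallel gripper is mounted at the origin on the work surface. World frame = base frame: x ahead of the robot, y to its left, z up, the work surface at z = 0. Lengths are in mm, angles in rad, forces in N, time in s.
With the tool pointing down it reaches from about 275 to 1000 mm from the base axis. Payload 8.4 kg.
Tool frame: the origin (TCP) lies at the very end of the fingers, on their centre line; the grasp point (between the pads) lies 19 mm behind it; z points along the fingers, y is the direction in which the jaws open and shut (so a half turn about z gives the same grasp; the last joint's range is limited). The gripper opens to 85 mm and grips with 20 to 120 N. Pads are 22 mm wide; open, the fingers measure 114 mm over their backs; the gripper's body (76 mm by 85 mm) begins 54 mm behind the grasp point. The pads swing forward as they close: fully open they stand 13 mm farther back than shut.
Start: joints at [1.128, 0.353, 1.633, -0, 1.155, -0.002], TCP at [266.663, 565.26, 231.281] pointing down, gripper open.
Joint ranges: [-2.63, 2.63], [-0.92, 2.1], [0.06, 2.66], [-1.3, 4.44], [0, 2.69], [-3.02, 3.02]. Speed limits (rad/s): [2.22, 2.22, 2.79, 3.14, 3.14, 3.14].

### API

Orientations are given as [roll, pitch, yaw] about the fixed x, y, z axes, in that order (R = Rz(yaw) Ry(pitch) Rx(roll)).
In Python, from rig import sense, grab_frame, get_calibration, sign_off, boxes_of, trace gives the robot as it stands.
- The arm moves only by the tool servo_tool, never from a script. Its argument "rows" is a list of rows, each a list of 3 entries, a list of its own where there are three numbers: the finger opening in mm, from 0 to 85.4, then the shift along the tool's x, y, z in mm, then the turn, a rotation vector about the tool's x, y, z in degrees. A call has 1 to 8 rows; each row shifts and turns the commanded pose from where the row before left it, along the tool's axes as they then stand; what a row does not reach is not made up. A row lasts 1/8 s, in which the tool goes at most 62.5 mm and 10.7 degrees, less where a joint would pass 70% of its speed; a pose out of reach is approached as far as the arm can. A call is refused whole if a number of a shift passes 62.5 or a number of a turn 10.7, either way. A call with a gripper value outside its range is refused whole. The fingers move at their own pace and stop on an object; "force" is the grip in N (left out, the last holds). Time passes only in rows, so rows that do not move let the fingers close. It gives the time, the measured TCP pose, the force and the opening at its end, in the units of the state.
- sense(): the state, without advancing time (a new reading comes with each control period).
- grab_frame(name): name is "scene" or "top" or "wrist"; returns the picture (480x640x3 uint8, blue, green, red); there is no depth.
- get_calibration(name): a dict with "intrinsics" (3x3 intrinsics, pixels), "world_to_cam" (4x4, takes a point from world to camera coordinates). Camera axes: x right, y down, z forward; pixel columns grow to the right and rows downward; lengths in mm; the calibration is good to about 2 mm. A picture is of the moment at which its call begins: read the wrist's pose just before it. get_calibration takes no time and is no camera call; for the wrist camera it gives the pose at the moment of the call.
- sign_off(): hands the job in, once; it reports no verdict.
Trained networks look in the newest picture that a camera, given by its name, has taken for a name from the list of things; names that differ only in an ending like _2 or _b are one class to them, and where a whole thing is asked for, a point or a joint stands for the part that bears it (a point fixed in the world has none). Each returns a list of dicts, best first, with "conf" (0 to 1); they miss things now and then, are a little off and sometimes report something else, mostly with a low value. They report only what shows in the picture. A call takes as long as a camera call. They do not tell look-alikes from the thing itself.
- boxes_of(camera, thing): "centre" ([x, y, z] in mm, in the coordinates of the camera as it stood for that picture, good to about 4 mm: the middle of the surface that is visible of it).
- trace(camera, thing): "mask" (480x640 bool, what is visible of it).
The state is a dict: "clock": time; "qpos": joint angles; "qvel": joint speeds; "joint_efforts": joint torques, N m; "eef_pos": TCP position; "tcp_rot": TCP orientation; "contact_force": force on the tool from outside, world axes, zero at the start; "wrist_torque": the same for the moment, N m; "opening": opening from 0.0 (shut) to 1.0 (fully open).
Only numpy, scipy, OpenCV 4.12 (cv2) and the standard library are available. Lean on these libraries where they do the work, as an engineer would, in place of code of your own. Each camera call takes 0.05 s, during which the arm holds its last target. There are 200 camera calls.

### The job

The red knob of the stone clamp is seized with dried grit: break it loose anticlockwise with a short firm twist and then back it fully off while the grey stone stays in its nest. Then lift the stone out and set it down gently in the empty blue tray, the same way up, and let go. Leave the other stone and everything else on the bench where it is.

Things in the scene. Friction and masses are not known exactly. Their poses are not given: they have to be found in the camera images.
- knob (a joint): angle of the red clamp knob about its own axis, rad: as found it is 0 (hard down), at 3.2 it meets its stop (fully backed off). It grows as the knob turns anticlockwise seen from above. Dried grit holds it: about 1.2 N m breaks it loose (grip the bar firmly, 45 N or more), the drag fades within the first 0.5 rad and then it turns with 0.1 to 0.15 N m; it stays where it is left. Each rad draws the shoe 4 mm back along the axis.
- knob_grip (a point): grip point of the red knob, on its axis, in the upper half of its grip bar. Sizes in mm: the bar is 50 long (along this frame's x, turning with the knob), 14 thick (y); it reaches 13 above this point and 24 below it, where it grows out of a round red disc 44 across and 9 thick. Frame z is the knob's axis, pointing up and out of the knob: it leans 40 degrees from vertical, towards the near (-x) end of the clamp. A white mark is on the bar's +x end.
- clamp: fixed grey-green hold-down clamp, base 240 x 110 mm; origin at the centre of its underside, x along its length from the knob end (-x) to the stone end (+x), z up. A steel shoe 30 wide on the inclined screw overlaps the stone's near top edge by about 6 and traps it; the shoe must be drawn back (knob fully backed off) before the stone can rise. Knob and bracket stand up to 220 above the bench over the -x end.
- nest (a point): centre of the clamp's bed, 40 above the bench, on which the stone stands; axes as clamp. Steel rails 12 high surround the stone with 1.5 to 2.5 play.
- stone_mid (a point): centre of the grey stone block with dark specks, 90 (x) x 44 (y) x 55 (z) mm, 0.4 to 0.82 kg, standing in the nest at the start with its x along the clamp's x
- tray_blue: blue tray, empty, fixed to the bench; 140 (x) x 110 (y) outside, 22 high, walls and floor 5 thick; origin at the centre of its underside
- tray_white: white tray of the same size, fixed, with the red-brown stone in it; origin at the centre of its underside
- done_stone_mid (a point): centre of the red-brown stone, same size as the grey one, standing in the white tray
- grit_jar: amber screw-top jar, diameter 56, height 75; origin at the centre of its underside (mm); loose, to be left alone
- grit_jar2: white jar with red cap, diameter 56, height 75; origin at the centre of its underside (mm); loose, to be left alone
- rinse_bottle: clear bottle with blue cap, diameter 64, height 170; origin at the centre of its underside (mm); loose, to be left alone
- brush: hand brush lying on the bench; loose, to be left alone
- offcut: brick-red offcut of stone 70 x 50 x 30; origin at the centre of its underside (mm); loose, to be left alone
- ear_muffs: black ear defenders lying on the bench, about 140 x 155, 72 high (mm); loose, to be left alone
- stone: the same grey stone; origin at the centre of its underside
Things that resemble listed ones, but are neither listed nor needed, are in the scene too. What is shaped like the stone but green is not meant.

How it is judged (in metres and radians):
On the way, in this order (a step that is already met when the one before it is completed fails the run):
1. the knob is broken loose (turned past 0.6 rad) with the stone still in its nest (value of joint knob above 0.6 rad and distance between stone_mid and nest below 0.036 m), for 0.1 s.
2. the knob is backed off (past 2.8 rad) with the stone still in its nest (value of joint knob above 2.8 rad and distance between stone_mid and nest below 0.036 m), for 0.1 s.
3. the stone is lifted 50 mm clear of the bed (z of stone_mid in the frame of nest above 0.0775 m), for 0.05 s.
At the end, for the whole second after the job is handed in: The grey stone stands on the floor of the blue tray (centre within 35 mm along and 40 mm across of the tray's centre, 28 to 38 mm above the bench), same way up within 0.1 rad, at rest and released; the knob is past 2.8 rad (x of stone_mid in the frame of tray_blue between -0.035 and 0.035 m and y of stone_mid in the frame of tray_blue between -0.04 and 0.04 m and height (world z) of stone_mid between 0.028 and 0.038 m and angle between stone_mid's own z axis and vertical below 0.1 rad and value of joint knob above 2.8 rad and contact force between stone and the fingers below 0.1 N and linear speed of stone below 0.02 m/s); the robot touches nothing.
It fails at once if the stone is dropped (faster than 0.5 m/s with nothing of the gripper touching it) (linear speed of stone above 0.5 m/s and contact force between stone and the fingers below 0.1 N).
It fails at once if the stone is rammed into a tray (over 250 N) (contact force between stone and tray_blue above 250 N or contact force between stone and tray_white above 250 N).
It fails at once if another thing on the bench is moved more than 30 mm (distance of any of grit_jar, grit_jar2, rinse_bottle, brush, offcut, ear_muffs, done_stone_mid from where it was at the start of the episode above 0.03 m).
It also fails if it takes over 67 s, if anything falls off the work surface, if the arm or the gripper's body presses on something with over 40 N, if the wrist force passes 120 N, or if a joint passes its speed limit or range.

## Working session

There is one attempt and no reset: what is moved stays moved. The work goes in short steps, Python scripts to look and compute and a tool call to move; the robot and the scene stay as the last step left them, time stands still between calls to the robot, and variables do not carry over. Pictures are saved under pics/ and viewed, about 8 in all and at most 12, crops included, and the job is handed in when it is done.

Besides the shell and the picture viewer there is one more tool, called as name(argument=value, ...), one argument or row to a line, values as JSON. servo_tool: Moves the arm, as the interface text tells. Its arguments: {"type":"object","properties":{"rows":{"type":"array","items":{"type":"array"}},"force":{"type":"number"}},"required":["rows"]}

```bash
mkdir -p pics; ls; cat > h.py <<'E'
import numpy as np, cv2
from rig import *
from scipy.spatial.transform import Rotation as R
def cam2w(n,p):
    T=np.array(get_calibration(n)["world_to_cam"]); return np.linalg.inv(T)@np.append(p,1)
def proj(n,p):
    c=get_calibration(n); T=np.array(c["world_to_cam"]);q=(T@np.append(p,1))[:3]; q=np.array(c["intrinsics"])@q; return q[:2]/q[2]
E
python3 - <<'E'
from h import *
s=sense();print(s)
for c in ("scene","top"):
    f=grab_frame(c);cv2.imwrite(f"pics/{c}0.png",f)
    for t in ("knob","clamp","stone","tray_blue","tray_white","grit_jar","rinse_bottle","brush","offcut","ear_muffs"):
        for d in boxes_of(c,t)[:3]: print(c,t,round(d["conf"],2),cam2w(c,d["centre"])[:3].round(0))
E
```

```text
pics
{'clock': 0.0, 'qpos': array([ 1.12762381e+00,  3.53648014e-01,  1.63412259e+00, -3.93390193e-05,
        1.15522717e+00, -2.38450960e-03]), 'qvel': array([-0.00091766, -0.00107865, -0.00030932, -0.00079468,  0.00105707,
       -0.00097215]), 'joint_efforts': array([-1.73364868e-03, -6.05232382e+01, -3.42070055e+01, -7.20464925e-06,
        9.04623274e-03, -3.12014674e-05]), 'eef_pos': array([266.45483399, 564.82630562, 230.56671809]), 'tcp_rot': array([-3.14018745e+00,  3.26177679e-05,  2.70082057e+00]), 'contact_force': array([ 0.38671058, -0.95656664, -0.02619401]), 'wrist_torque': array([ 0.02448603,  0.05030839, -0.01001335]), 'opening': 1.0015594728551498}
scene knob 0.67 [ 502. -115.  205.]
scene clamp 0.66 [ 552. -135.   45.]
scene stone 0.87 [ 789. -155.   60.]
scene stone 0.64 [ 633. -145.   95.]
scene tray_blue 0.61 [518. 295.   8.]
scene tray_white 0.74 [578. 108.  67.]
scene tray_white 0.68 [591.  83.   7.]
scene grit_jar 0.79 [752. 154.  73.]
scene grit_jar 0.63 [391. 112.  63.]
scene rinse_bottle 0.77 [786.  11. 117.]
scene rinse_bottle 0.54 [591.  86.   8.]
scene brush 0.61 [691. 386.  19.]
scene offcut 0.6 [390. -16.  31.]
scene ear_muffs 0.74 [ 286. -392.   48.]
top knob 0.72 [ 499. -108.  208.]
top stone 0.78 [ 571. -290.   56.]
top stone 0.72 [ 624. -129.   95.]
top stone 0.68 [ 537. -106.   20.]
top tray_blue 0.66 [520. 296.   5.]
top tray_blue 0.36 [735. 162.  75.]
top tray_white 0.62 [575.  93.   0.]
top grit_jar 0.71 [736. 165.  70.]
top grit_jar 0.65 [377. 127.  77.]
top rinse_bottle 0.61 [762.  28. 112.]
top brush 0.59 [689. 398.  18.]
top offcut 0.92 [386.  -7.  31.]
top offcut 0.2 [579.  94.   7.]
top ear_muffs 0.87 [ 304. -387.   54.]
top ear_muffs 0.49 [ 539. -103.   22.]
```

View pics/top0.png

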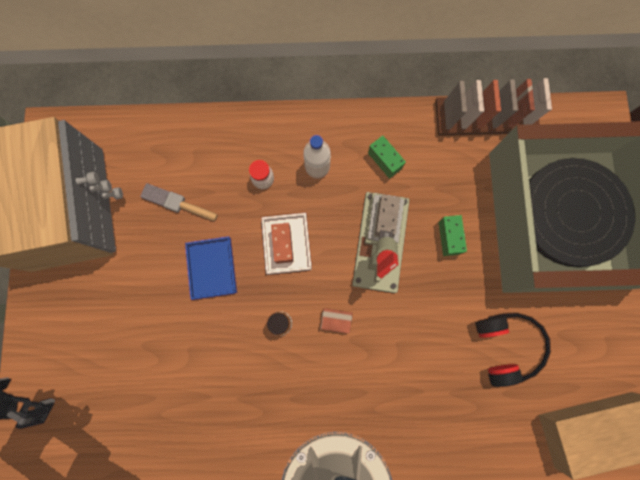

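View pics/scene0.png

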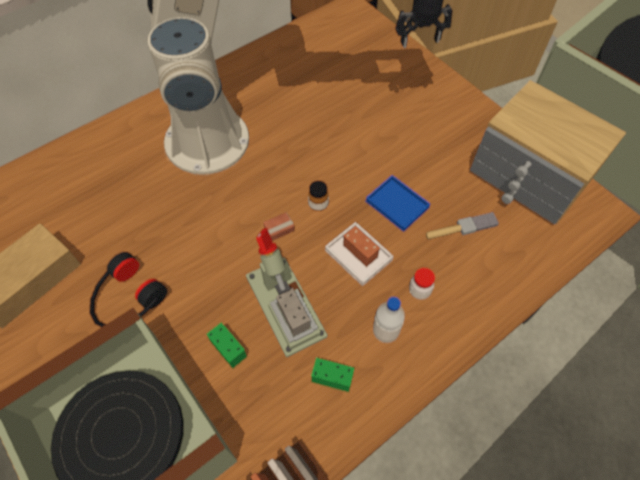

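```bash
cat >> h.py <<'E'
def pose(p=None):
    s=sense(); return np.array(s["eef_pos"]), R.from_euler("xyz",s["tcp_rot"])
def unproj(n,uv,z):
    c=get_calibration(n);T=np.linalg.inv(np.array(c["world_to_cam"]));d=T[:3,:3]@np.linalg.inv(np.array(c["intrinsics"]))@np.array([*uv,1.]);o=T[:3,3]
    return o+d*(z-o[2])/d[2]
def plan(p1,R1,n,start=None,dec=0):
    "rows of equal world shift and turn"
    p0,R0=start or pose(); w=(R0.inv()*R1).as_rotvec(degrees=True)/n
    wr=w.round(1); Rc=R0;pc=p0.copy();rows=[]
    for i in range(n):
        s=Rc.inv().apply((np.array(p1)-pc)/(n-i)).round(dec); pc=pc+Rc.apply(s); Rc=Rc*R.from_rotvec(wr,degrees=True)
        rows.append([s.tolist(),wr.tolist()])
    for r in rows: print(r)
    print("end",pc.round(1),"err deg",np.degrees((Rc.inv()*R1).magnitude()).round(2)); return pc,Rc
def knobR(psi,a=0,tilt=40):
    t=np.radians(tilt);x=np.array([-np.sin(psi),np.cos(psi),0]);z=np.array([np.cos(psi)*np.sin(t),np.sin(psi)*np.sin(t),-np.cos(t)])
    return R.from_matrix(np.c_[x,np.cross(z,x),z])*R.from_rotvec([0,0,a])
E
python3 - <<'E'
from h import *
L=[unproj("top",p,15)[:2] for p in ((369,193),(354,288),(410,198),(397,291))];print(np.round(L))
for i in (0,2): print(np.degrees(np.arctan2(*(L[i]-L[i+1])[::-1])))
psi=np.radians(-10);K=knobR(psi);d=K.as_matrix()[:,2]
g=np.array([500,-111,200.])
print(np.array(get_calibration("wrist")["world_to_cam"]).round(2), pose()[0])
plan(g-140*d,K,14)
E
```

```text
[[ 696. -100.]
 [ 459.  -53.]
 [ 680. -202.]
 [ 449. -157.]]
-11.260701410294319
-11.189156529149173
[[ 4.3000e-01  9.0000e-01 -0.0000e+00 -6.2421e+02]
 [ 8.7000e-01 -4.1000e-01  2.7000e-01 -3.5840e+01]
 [ 2.4000e-01 -1.2000e-01 -9.6000e-01  3.7860e+02]
 [ 0.0000e+00  0.0000e+00  0.0000e+00  1.0000e+00]] [266.67970796 565.27038362 231.29702964]
[[-29.0, -38.0, -5.0], [-2.4, -1.9, 5.1]]
[[-33.0, -35.0, -6.0], [-2.4, -1.9, 5.1]]
[[-36.0, -32.0, -6.0], [-2.4, -1.9, 5.1]]
[[-39.0, -28.0, -6.0], [-2.4, -1.9, 5.1]]
[[-42.0, -25.0, -6.0], [-2.4, -1.9, 5.1]]
[[-44.0, -20.0, -6.0], [-2.4, -1.9, 5.1]]
[[-46.0, -16.0, -5.0], [-2.4, -1.9, 5.1]]
[[-47.0, -12.0, -4.0], [-2.4, -1.9, 5.1]]
[[-48.0, -8.0, -3.0], [-2.4, -1.9, 5.1]]
[[-48.0, -3.0, -1.0], [-2.4, -1.9, 5.1]]
[[-49.0, 1.0, 0.0], [-2.4, -1.9, 5.1]]
[[-48.0, 5.0, 2.0], [-2.4, -1.9, 5.1]]
[[-48.0, 10.0, 4.0], [-2.4, -1.9, 5.1]]
[[-46.0, 13.0, 6.0], [-2.4, -1.9, 5.1]]
end [410.9 -95.5 307.2] err deg 0.69
```

servo_tool(
  rows=[
    [85, [-29, -38, -5], [-2.4, -1.9, 5.1]],
    [85, [-33, -35, -6], [-2.4, -1.9, 5.1]],
    [85, [-36, -32, -6], [-2.4, -1.9, 5.1]],
    [85, [-39, -28, -6], [-2.4, -1.9, 5.1]],
    [85, [-42, -25, -6], [-2.4, -1.9, 5.1]],
    [85, [-44, -20, -6], [-2.4, -1.9, 5.1]],
    [85, [-46, -16, -5], [-2.4, -1.9, 5.1]],
  ],
)

```text
clock: 1.98
eef_pos: [339.6, 233.6, 269.8]
tcp_rot: [2.792, 0.125, 2.046]
contact_force: [1.2, -0.1, 0.8]
opening: 0.996
```

servo_tool(
  rows=[
    [85, [-47, -12, -4], [-2.4, -1.9, 5.1]],
    [85, [-48, -8, -3], [-2.4, -1.9, 5.1]],
    [85, [-48, -3, -1], [-2.4, -1.9, 5.1]],
    [85, [-49, 1, 0], [-2.4, -1.9, 5.1]],
    [85, [-48, 5, 2], [-2.4, -1.9, 5.1]],
    [85, [-48, 10, 4], [-2.4, -1.9, 5.1]],
    [85, [-46, 13, 6], [-2.4, -1.9, 5.1]],
    [85, [0, 0, 0], [0, 0, 0]],
  ],
)

```text
clock: 2.98
eef_pos: [410.4, -99.3, 307.6]
tcp_rot: [2.443, 0.012, 1.385]
contact_force: [0.6, -0.1, 0.4]
opening: 0.997
```

```bash
python3 - <<'E'
from h import *
s=sense();print(s["clock"],s["qpos"].round(2),pose()[0],np.array(pose()[1].as_matrix()).round(2))
f=grab_frame("wrist");cv2.imwrite("pics/w1.png",f)
for t in ("knob","stone","clamp"):
    for d in boxes_of("wrist",t)[:2]: print(t,round(d["conf"],2),cam2w("wrist",d["centre"])[:3].round(0))
E
```

```text
2.975 [-0.29 -0.42  2.38  0.12  0.49 -0.19] [410.3730448  -99.29469608 307.61710728] [[ 0.18  0.75  0.63]
 [ 0.98 -0.13 -0.13]
 [-0.01  0.64 -0.77]]
knob 0.96 [ 493. -108.  202.]
stone 0.85 [ 570. -280.   49.]
stone 0.74 [ 779. -132.   50.]
clamp 0.71 [377.  -4.  28.]
clamp 0.57 [ 500. -101.   39.]
```

View pics/w1.png

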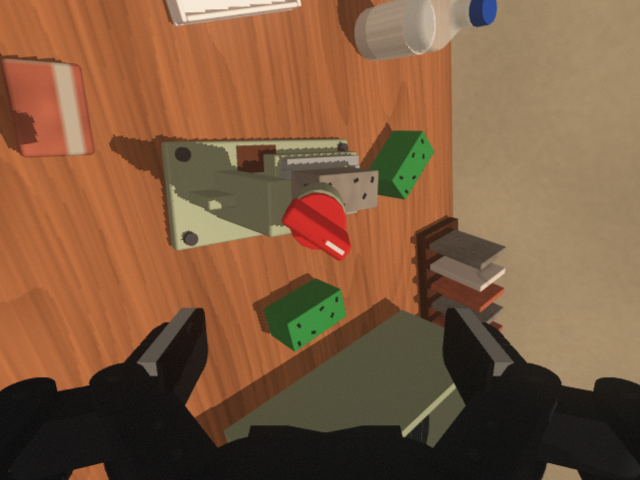

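```bash
python3 - <<'E'
import cv2
f=cv2.imread("pics/w1.png")[180:270,270:370]
cv2.imwrite("pics/w1c.png",cv2.resize(f,None,fx=6,fy=6,interpolation=cv2.INTER_CUBIC))
E
```

```text
(no output)
```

View pics/w1c.png

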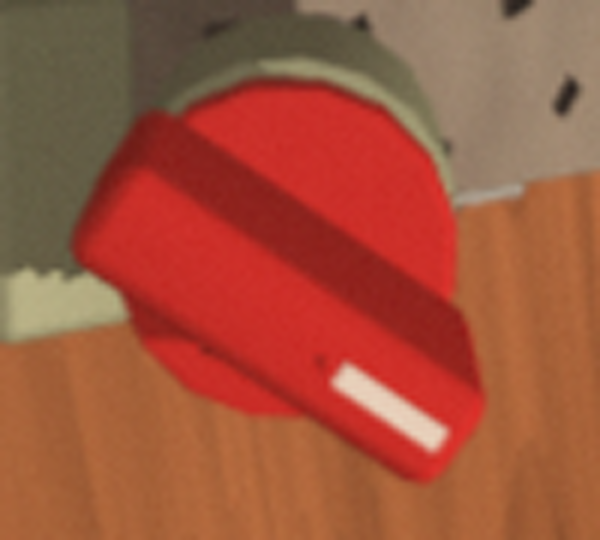

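```bash
python3 - <<'E'
from h import *
from scipy.optimize import least_squares
n="wrist";psi=np.radians(-11.2)
B=knobR(psi).as_matrix();d=B[:,2]
cr=lambda u,v:np.array([270+(u+.5)/6-.5,180+(v+.5)/6-.5])
c=get_calibration(n);T=np.linalg.inv(np.array(c["world_to_cam"]));print("cam",T[:3,3].round(1))
obs=[cr(145,162),cr(77,250),cr(484,392),cr(418,478)]
# corners: bar along u=(cos a)x+(sin a)y of B
def pts(v):
    g=v[:3];a=v[3];u=B[:,0]*np.cos(a)+B[:,1]*np.sin(a);w=np.cross(u,d)
    return [g-13*d-25*u*1-w*7*s for s in (1,-1)]+[g-13*d+25*u-w*7*s for s in (1,-1)]
def f(v):
    return np.concatenate([proj(n,p)-o for p,o in zip(pts(v),obs)])
best=None
for a0 in np.arange(-3,3.1,.5):
    r=least_squares(f,[497,-110,195,a0])
    if best is None or r.cost<best.cost:best=r
v=best.x;print("size fit",v.round(2),best.cost,best.fun.round(1))
cx=np.array([np.cos(psi),np.sin(psi),0]);cy=np.array([-np.sin(psi),np.cos(psi),0])
print("lateral vs clamp centre",(v[:3]-[571,-128,0])@cy,"along",(v[:3]-[571,-128,0])@cx)
# top cam check
print("grip top centre in top px",proj("top",v[:3]-13*d),"scene",proj("scene",v[:3]-13*d))
s=sense();p,Rc=pose()
print("cur rel B rotvec",(R.from_matrix(B).inv()*Rc).as_rotvec().round(3),s["qpos"].round(3))
E
```

```text
cam [333.1 -10.8 415.9]Traceback (most recent call last):
  File "<stdin>", line 16, in <module>
    return func(*args, **kwargs)
    result = trf(vector_fun.fun, vector_fun.jac, x0, f0, J0, lb, ub, ftol, xtol,
                 gtol, max_nfev, x_scale, loss_function, tr_solver,
                 tr_options.copy(), verbose, callback=callback_wrapped)
    return trf_no_bounds(
        fun, jac, x0, f0, J0, ftol, xtol, gtol, max_nfev, x_scale,
        loss_function, tr_solver, tr_options, verbose, callback=callback)
    J = jac(x)
    self._update_jac()
    ~~~~~~~~~~~~~~~~^^
    self.J = self.jac_wrapped(xp_copy(self.x), f0=self.f)
             ~~~~~~~~~~~~~~~~^^^^^^^^^^^^^^^^^^^^^^^^^^^^
    J, dct = approx_derivative(
             ~~~~~~~~~~~~~~~~~^
        self.fun,
        ^^^^^^^^^
    ...<2 lines>...
        **self.finite_diff_options,
        ^^^^^^^^^^^^^^^^^^^^^^^^^^^
    )
    ^
    J, _nfev = _dense_difference(fun_wrapped, x0, f0, h,
               ~~~~~~~~~~~~~~~~~^^^^^^^^^^^^^^^^^^^^^^^^
                             use_one_sided, method,
                             ^^^^^^^^^^^^^^^^^^^^^^
                             mf)
                             ^^^
    df = [f_eval - f0 for f_eval in f_evals]
                                    ^^^^^^^
    f = np.atleast_1d(self.fun(x, *self.args, **self.kwargs))
                      ~~~~~~~~^^^^^^^^^^^^^^^^^^^^^^^^^^^^^^
    return np.atleast_1d(self.fun(x))
                         ~~~~~~~~^^^
    return self.f(x, *self.args, **self.kwargs)
           ~~~~~~^^^^^^^^^^^^^^^^^^^^^^^^^^^^^^
  File "<stdin>", line 13, in f
  File "h.py", line 7, in proj
    c=get_calibration(n); T=np.array(c["world_to_cam"]);q=(T@np.append(p,1))[:3]; q=np.array(c["intrinsics"])@q; return q[:2]/q[2]
ValueError: time passes only in moves, steps and waits
```

```bash
cat >> h.py <<'E'
import functools
get_calibration=functools.cache(get_calibration)
E
cat > fit.py <<'E'
from h import *
from scipy.optimize import least_squares
n="wrist";psi=np.radians(-11.2)
B=knobR(psi).as_matrix();d=B[:,2]
cr=lambda u,v:np.array([270+(u+.5)/6-.5,180+(v+.5)/6-.5])
c=get_calibration(n);T=np.linalg.inv(np.array(c["world_to_cam"]));print("cam",T[:3,3].round(1))
obs=[cr(145,162),cr(77,250),cr(484,392),cr(418,478)]
def pts(v):
    g=v[:3];a=v[3];u=B[:,0]*np.cos(a)+B[:,1]*np.sin(a);w=np.cross(u,d)
    return [g-13*d-25*u*1-w*7*s for s in (1,-1)]+[g-13*d+25*u-w*7*s for s in (1,-1)]
def f(v):
    return np.concatenate([proj(n,p)-o for p,o in zip(pts(v),obs)])
best=None
for a0 in np.arange(-3,3.1,.5):
    r=least_squares(f,[497,-110,195,a0])
    if best is None or r.cost<best.cost:best=r
v=best.x;print("size fit",v.round(2),best.cost,best.fun.round(1))
cx=np.array([np.cos(psi),np.sin(psi),0]);cy=np.array([-np.sin(psi),np.cos(psi),0])
print("lateral vs clamp centre",(v[:3]-[571,-128,0])@cy,"along",(v[:3]-[571,-128,0])@cx)
print("grip top centre in top px",proj("top",v[:3]-13*d),"scene",proj("scene",v[:3]-13*d))
s=sense();p,Rc=pose()
print("cur rel B rotvec",(R.from_matrix(B).inv()*Rc).as_rotvec().round(3),s["qpos"].round(3))
E
python3 fit.py
```

```text
cam [333.1 -10.8 415.9]
size fit [ 528.79 -132.12  150.56    2.14] 640.509363478932 [ -6.5  17.1  13.9 -11.2 -14.   10.8   6.3 -16.6]
lateral vs clamp centre -12.243871111915302 along -40.61008110565769
grip top centre in top px [393.64682702 253.26612136] scene [266.74712824 261.56326723]
cur rel B rotvec [ 0.001  0.004 -0.024] [-0.274 -0.423  2.384  0.117  0.487 -0.187]
```

```bash
sed -i 's/w=np.cross(u,d)/w=-np.cross(u,d)/' fit.py; python3 fit.py
```

```text
cam [333.1 -10.8 415.9]
size fit [ 503.06 -115.7   185.81   -4.13] 0.45445908482805303 [-0.2 -0.5  0.4  0.5 -0.1 -0.2 -0.2  0.3]
lateral vs clamp centre -1.126896587200485 along -69.04081416843611
grip top centre in top px [388.89755405 263.47646744] scene [264.76037486 242.16323485]
cur rel B rotvec [ 0.001  0.004 -0.024] [-0.274 -0.423  2.384  0.117  0.487 -0.187]
```

```bash
python3 - <<'E'
from h import *
psi=np.radians(-11.2);g=np.array([501,-114,189.])
K=knobR(psi,2.15);d=K.as_matrix()[:,2]
plan(g-60*d,K,12)
E
```

```text
[[-0.0, -0.0, 7.0], [-0.0, -0.0, 10.4]]
[[-0.0, -0.0, 8.0], [-0.0, -0.0, 10.4]]
[[-0.0, -0.0, 7.0], [-0.0, -0.0, 10.4]]
[[-0.0, -0.0, 8.0], [-0.0, -0.0, 10.4]]
[[-1.0, -0.0, 7.0], [-0.0, -0.0, 10.4]]
[[-1.0, -0.0, 8.0], [-0.0, -0.0, 10.4]]
[[-1.0, -0.0, 7.0], [-0.0, -0.0, 10.4]]
[[-1.0, -0.0, 8.0], [-0.0, -0.0, 10.4]]
[[-0.0, -0.0, 7.0], [-0.0, -0.0, 10.4]]
[[-1.0, -0.0, 8.0], [-0.0, -0.0, 10.4]]
[[-0.0, 0.0, 7.0], [-0.0, -0.0, 10.4]]
[[-1.0, 0.0, 8.0], [-0.0, -0.0, 10.4]]
end [ 463.3 -106.3  234.8] err deg 0.36
```

servo_tool(
  rows=[
    [60, [0, 0, 7], [0, 0, 10.4]],
    [60, [0, 0, 8], [0, 0, 10.4]],
    [60, [0, 0, 7], [0, 0, 10.4]],
    [60, [0, 0, 8], [0, 0, 10.4]],
    [60, [-1, 0, 7], [0, 0, 10.4]],
    [60, [-1, 0, 8], [0, 0, 10.4]],
    [60, [-1, 0, 7], [0, 0, 10.4]],
  ],
)

```text
clock: 4.05
eef_pos: [442.0, -101.1, 265.7]
tcp_rot: [2.889, -0.658, 0.213]
contact_force: [-0.0, 0.0, -0.7]
opening: 0.699
```

servo_tool(
  rows=[
    [60, [-1, 0, 8], [0, 0, 10.4]],
    [60, [0, 0, 7], [0, 0, 10.4]],
    [60, [-1, 0, 8], [0, 0, 10.4]],
    [60, [0, 0, 7], [0, 0, 10.4]],
    [60, [-1, 0, 8], [0, 0, 10.4]],
    [60, [0, 0, 0], [0, 0, 0]],
  ],
)

```text
clock: 4.8
eef_pos: [463.6, -105.3, 234.4]
tcp_rot: [-2.707, -0.563, -0.902]
contact_force: [0.3, -0.2, -0.5]
opening: 0.705
```

```bash
python3 - <<'E'
from h import *
psi=np.radians(-11.2);g=np.array([501,-114,189.])
s=sense();print(s["clock"],s["qpos"].round(2),s["opening"])
B=knobR(psi);K=knobR(psi,2.15);p,Rc=pose();print((B.inv()*Rc).as_rotvec(),K.inv().apply(g-p),"bar in tool")
f=grab_frame("wrist");cv2.imwrite("pics/w2.png",f)
for t in boxes_of("wrist","knob")[:1]: print(t["conf"],cam2w("wrist",t["centre"]))
for i in range(2):
    uv=[proj("wrist",g-13*K.as_matrix()[:,2]+k*25*K.as_matrix()[:,0]) for k in (-1,0,1)]
print(np.round(uv))
for a in uv: cv2.circle(f,tuple(int(x) for x in a),3,(0,255,0),-1)
cv2.imwrite("pics/w2a.png",f)
E
```

```text
4.8 [-0.26 -0.16  2.41  0.25  0.2   1.86] 0.7048914219776485
[7.17530545e-03 1.66250012e-03 2.15192094e+00] [ 0.83768216  0.93857281 59.45414733] bar in tool
0.92 [ 491.07474294 -118.42542788  206.44290018    1.        ]
[[325. 321.]
 [325. 276.]
 [325. 227.]]
```

View pics/w2a.png

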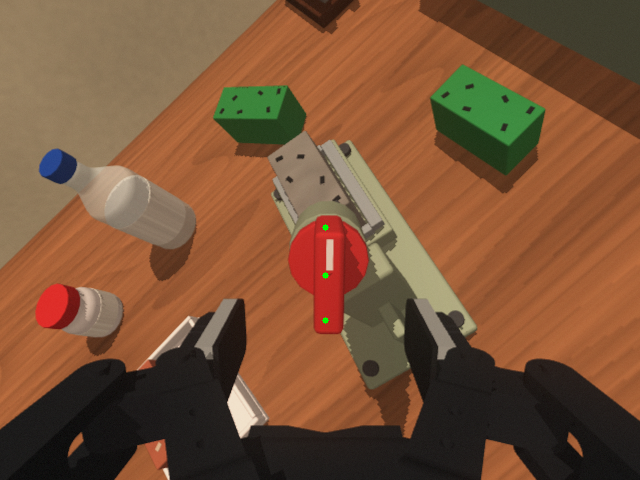

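```bash
python3 - <<'E'
import cv2
f=cv2.imread("pics/w2.png")
for c in (322,338): print([(r,int(f[r,c,2]),int(f[r,c,1])) for r in range(208,342,3)])
for r in (300,325,250,222): print(r,[(c,int(f[r,c,2])) for c in range(304,356,2)])
cv2.imwrite("pics/w2c.png",cv2.resize(f[205:345,280:380],None,fx=4,fy=4,interpolation=cv2.INTER_CUBIC))
E
```

```text
[(208, 137, 130), (211, 137, 130), (214, 158, 151), (217, 184, 45), (220, 184, 44), (223, 184, 42), (226, 185, 42), (229, 187, 46), (232, 205, 48), (235, 215, 49), (238, 200, 46), (241, 193, 45), (244, 190, 42), (247, 193, 45), (250, 194, 44), (253, 194, 45), (256, 193, 43), (259, 193, 43), (262, 192, 42), (265, 193, 43), (268, 192, 41), (271, 192, 42), (274, 192, 43), (277, 191, 40), (280, 193, 43), (283, 191, 42), (286, 193, 42), (289, 191, 42), (292, 191, 40), (295, 190, 40), (298, 192, 42), (301, 192, 42), (304, 192, 43), (307, 192, 43), (310, 191, 42), (313, 189, 42), (316, 190, 40), (319, 190, 41), (322, 189, 42), (325, 189, 41), (328, 186, 38), (331, 178, 39), (334, 159, 84), (337, 164, 94), (340, 162, 93)]
[(208, 125, 119), (211, 125, 118), (214, 134, 127), (217, 160, 45), (220, 167, 41), (223, 172, 41), (226, 179, 47), (229, 181, 41), (232, 198, 43), (235, 214, 51), (238, 197, 47), (241, 191, 43), (244, 191, 43), (247, 191, 43), (250, 190, 43), (253, 190, 43), (256, 190, 42), (259, 189, 42), (262, 188, 42), (265, 189, 43), (268, 187, 43), (271, 187, 41), (274, 186, 41), (277
[... 904 characters left out ...]
(344, 112), (346, 95), (348, 96), (350, 94), (352, 98), (354, 96)]
250 [(304, 192), (306, 191), (308, 192), (310, 194), (312, 191), (314, 160), (316, 184), (318, 188), (320, 193), (322, 194), (324, 192), (326, 211), (328, 220), (330, 221), (332, 220), (334, 191), (336, 191), (338, 190), (340, 173), (342, 155), (344, 123), (346, 135), (348, 136), (350, 149), (352, 190), (354, 191)]
222 [(304, 157), (306, 149), (308, 146), (310, 152), (312, 178), (314, 191), (316, 166), (318, 180), (320, 182), (322, 182), (324, 182), (326, 184), (328, 184), (330, 180), (332, 180), (334, 180), (336, 177), (338, 170), (340, 150), (342, 136), (344, 162), (346, 147), (348, 144), (350, 148), (352, 133), (354, 103)]
```

View pics/w2c.png

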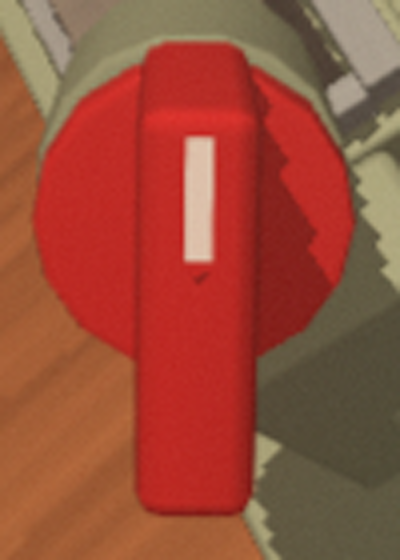

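```bash
cat > fit2.py <<'E'
from h import *
from scipy.optimize import least_squares
n="wrist";psi=np.radians(-11.2)
B=knobR(psi).as_matrix();d=B[:,2]
obs=np.array([[314.3,333.5],[343,333.5],[315,233.5],[342.5,233.5]])
def f(v):
    g=v[:3];a=v[3];u=B[:,0]*np.cos(a)+B[:,1]*np.sin(a);w=np.cross(d,u)
    P=[g-13*d-25*u-w*7,g-13*d-25*u+w*7,g-13*d+25*u-w*7,g-13*d+25*u+w*7]
    return np.concatenate([proj(n,p)-o for p,o in zip(P,obs)])
r=least_squares(f,[501,-114,189,2.15]);v=r.x;print(v.round(2),r.fun.round(1))
p,Rc=pose();print("in tool",Rc.inv().apply(v[:3]-p).round(1))
E
python3 fit2.py
```

```text
[ 491.83 -113.54  198.53    2.15] [-0.  -0.3  0.  -0.3 -1.7  0.3  1.7  0.3]
in tool [ 0.3  2.3 46.7]
```

servo_tool(
  rows=[
    [60, [0, 2, 20], [0, 0, 0]],
    [60, [0, 0, 20], [0, 0, 0]],
    [60, [0, 0, 12], [0, 0, 0]],
    [60, [0, 0, 8], [0, 0, 0]],
    [60, [0, 0, 0], [0, 0, 0]],
  ],
)

```text
clock: 5.52
eef_pos: [499.8, -115.4, 189.0]
tcp_rot: [-2.706, -0.564, -0.906]
contact_force: [-0.2, -0.0, 0.7]
opening: 0.706
```

```bash
python3 - <<'E'
from h import *
s=sense();p,Rc=pose();v=np.array([491.83,-113.54,198.53]);print(s["qpos"].round(2),Rc.inv().apply(v-p).round(1),s["contact_force"])
f=grab_frame("wrist");cv2.imwrite("pics/w3.png",f)
E
```

```text
[-0.26  0.02  2.4   1.12  0.05  0.99] [ -0.3  -0.1 -12.6] [-0.17290204 -0.00455027  0.66001906]
```

View pics/w3.png

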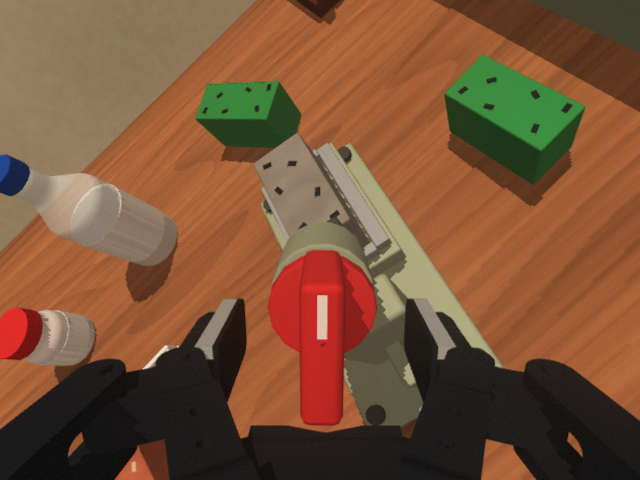

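servo_tool(
  force=80,
  rows=[
    [5, [0, 0, 0], [0, 0, 0]],
    [5, [0, 0, 0], [0, 0, 0]],
    [5, [0, 0, 0], [0, 0, 0]],
    [5, [0, 0, 0], [0, 0, 0]],
    [5, [0, 0, 0], [0, 0, 0]],
    [5, [0, 0, 0], [0, 0, 0]],
  ],
)

```text
clock: 6.32
eef_pos: [500.2, -115.0, 190.1]
tcp_rot: [-2.703, -0.564, -0.907]
contact_force: [-4.1, 8.5, 11.4]
opening: 0.153
```

```bash
python3 - <<'E'
from h import *
s=sense();p,Rc=pose();v=np.array([491.83,-113.54,198.53]);print(s["qpos"].round(2),Rc.inv().apply(v-p).round(1),Rc.inv().apply(s["contact_force"]),Rc.inv().apply(s["wrist_torque"]),s["opening"]*85.4)
E
```

```text
[-0.26  0.02  2.4   1.12  0.05  0.99] [ -0.8   0.7 -11.9] [ -1.68161567  -7.97672186 -12.34173853] [ 0.9093079  -0.47758838  0.14361121] 13.079950787103202
```

servo_tool(
  rows=[
    [5, [0, -0.5, -1], [0, 0, -5]],
    [5, [0, 0, 0], [0, 0, -10]],
    [5, [0, 0, 0], [0, 0, -10]],
    [5, [0, 0, 0], [0, 0, -10]],
  ],
)

```text
clock: 6.82
eef_pos: [500.1, -115.0, 190.2]
tcp_rot: [3.12, -0.698, -0.154]
contact_force: [13.1, 2.5, -11.4]
opening: 0.151
```

```bash
cat > st.py <<'E'
from h import *
s=sense();p,Rc=pose();v=np.array([491.83,-113.54,198.53]);B=knobR(np.radians(-11.2))
print(s["clock"],s["qpos"].round(2),"g tool",Rc.inv().apply(v-p).round(1),"F",Rc.inv().apply(s["contact_force"]).round(1),"M",Rc.inv().apply(s["wrist_torque"]).round(2),"open",s["opening"]*85.4,"turned",2.15-(B.inv()*Rc).as_rotvec()[2], (B.inv()*Rc).as_rotvec().round(3))
E
python3 st.py
```

```text
6.825 [-0.26  0.02  2.4   1.06  0.05  0.44] g tool [ -1.1   0.1 -11.8] F [ 2.3 -4.9 16.7] M [0.63 0.35 0.08] open 12.895951013004016 turned 0.6106760150971822 [0.004 0.004 1.539]
```

servo_tool(
  rows=[
    [5, [0, 0, 0], [0, 0, -10]],
    [5, [0, 0, 0], [0, 0, -10]],
    [5, [0, 0, 0], [0, 0, -10]],
    [5, [0, 0, 0], [0, 0, -10]],
    [5, [0, 0, 0], [0, 0, -10]],
    [5, [0, 0, 0], [0, 0, -10]],
  ],
)

```text
clock: 7.58
eef_pos: [500.2, -115.1, 190.3]
tcp_rot: [2.506, -0.312, 0.988]
contact_force: [13.6, 1.9, -10.8]
opening: 0.152
```

```bash
python3 st.py
```

```text
7.575 [-0.26  0.02  2.4   1.05  0.05 -0.61] g tool [ -0.7  -1.1 -11.8] F [ 5.3  0.5 16.7] M [-0.03  0.99  0.09] open 12.945163023915457 turned 1.6580379493849149 [0.001 0.005 0.492]
```

servo_tool(
  rows=[
    [5, [0, 0, 0], [0, 0, -10]],
    [5, [0, 0, 0], [0, 0, -10]],
    [5, [0, 0, 0], [0, 0, -10]],
    [5, [0, 0, 0], [0, 0, -10]],
    [5, [0, 0, 0], [0, 0, -10]],
    [5, [0, 0, 0], [0, 0, -10]],
    [5, [0, 0, 0], [0, 0, -10]],
    [5, [0, 0, 0], [0, 0, -10]],
  ],
)

```text
clock: 8.57
eef_pos: [500.4, -114.9, 190.4]
tcp_rot: [2.659, 0.527, 2.149]
contact_force: [13.5, 2.6, -10.0]
opening: 0.155
```

```bash
python3 st.py
```

```text
8.575 [-0.26  0.02  2.4   1.05  0.05 -2.01] g tool [  1.   -1.1 -11.7] F [ 0.5  6.1 15.9] M [-1.15  0.41  0.06] open 13.23200504163062 turned 3.0542874035858345 [-0.003  0.005 -0.904]
```

servo_tool(
  rows=[
    [5, [0, 0, 0], [0, 0, -5]],
    [5, [0, 0, 0], [0, 0, 0]],
  ],
)

```text
clock: 8.82
eef_pos: [500.4, -114.9, 190.5]
tcp_rot: [2.705, 0.564, 2.236]
contact_force: [13.9, 2.5, -9.1]
opening: 0.154
```

servo_tool(
  rows=[
    [60, [0, 0, 0], [0, 0, 0]],
    [60, [0, 0, 0], [0, 0, 0]],
    [60, [0, 0, 0], [0, 0, 0]],
    [60, [0, 0, 0], [0, 0, 0]],
  ],
)

```text
clock: 9.32
eef_pos: [499.2, -115.5, 190.0]
tcp_rot: [2.705, 0.564, 2.233]
contact_force: [0.2, -0.8, -0.3]
opening: 0.704
```

```bash
python3 st.py
```

```text
9.325 [-0.26  0.02  2.4   1.06  0.05 -2.09] g tool [  0.6   0.3 -11.4] F [-0.5 -0.5  0.5] M [0.19 0.29 0.1 ] open 60.082414497710985 turned 3.1351838832509196 [-0.002  0.003 -0.985]
```

```bash
python3 - <<'E'
from h import *
psi=np.radians(-11.2);p,Rc=pose();d=Rc.as_matrix()[:,2]
K=knobR(psi,np.pi/2)
p1=p-90*d
print(p1)
st=plan(p1+[0,0,20],K,15,start=(p1,Rc)) ; print()
D=knobR(psi,np.pi/2,tilt=0);print(D.as_matrix().round(2))
plan([636,-141,270],D,8,start=st)
E
```

```text
[ 442.36349157 -104.59259751  258.96617098]
[[-1.0, 0.0, -1.0], [-0.0, -0.0, 9.8]]
[[-1.0, 1.0, -1.0], [-0.0, -0.0, 9.8]]
[[-0.0, 1.0, -1.0], [-0.0, -0.0, 9.8]]
[[-0.0, 1.0, -1.0], [-0.0, -0.0, 9.8]]
[[-0.0, 1.0, -1.0], [-0.0, -0.0, 9.8]]
[[-0.0, 1.0, -1.0], [-0.0, -0.0, 9.8]]
[[-0.0, 1.0, -1.0], [-0.0, -0.0, 9.8]]
[[0.0, 1.0, -1.0], [-0.0, -0.0, 9.8]]
[[0.0, 1.0, -1.0], [-0.0, -0.0, 9.8]]
[[0.0, 1.0, -1.0], [-0.0, -0.0, 9.8]]
[[0.0, 0.0, -1.0], [-0.0, -0.0, 9.8]]
[[1.0, 0.0, -1.0], [-0.0, -0.0, 9.8]]
[[1.0, 1.0, -1.0], [-0.0, -0.0, 9.8]]
[[1.0, 0.0, -1.0], [-0.0, -0.0, 9.8]]
[[0.0, 0.0, -1.0], [-0.0, -0.0, 9.8]]
end [ 442.5 -104.3  278.6] err deg 0.58

[[ 0.98 -0.19  0.  ]
 [-0.19 -0.98 -0.  ]
 [ 0.    0.   -1.  ]]
[[18.0, -0.0, 17.0], [-0.0, -5.0, -0.1]]
[[20.0, -0.0, 15.0], [-0.0, -5.0, -0.1]]
[[21.0, -0.0, 13.0], [-0.0, -5.0, -0.1]]
[[22.0, -0.0, 11.0], [-0.0, -5.0, -0.1]]
[[23.0, -0.0, 10.0], [-0.0, -5.0, -0.1]]
[[23.0, -1.0, 7.0], [-0.0, -5.0, -0.1]]
[[24.0, -0.0, 6.0], [-0.0, -5.0, -0.1]]
[[24.0, -1.0, 3.0], [-0.0, -5.0, -0.1]]
end [ 636.1 -140.5  270. ] err deg 0.49
```

servo_tool(
  rows=[
    [60, [0, 0, -20], [0, 0, 0]],
    [60, [0, 0, -30], [0, 0, 0]],
    [60, [0, 0, -40], [0, 0, 0]],
    [85, [0, 0, -1], [0, 0, 10]],
    [85, [0, 0, -1], [0, 0, 10]],
    [85, [0, 0, -1], [0, 0, 10]],
    [85, [0, 0, -1], [0, 0, 10]],
    [85, [0, 0, -1], [0, 0, 10]],
  ],
)

```text
clock: 10.32
eef_pos: [452.5, -103.3, 249.8]
tcp_rot: [2.441, 0.058, 1.467]
contact_force: [0.4, 0.1, -0.6]
opening: 0.995
```

servo_tool(
  rows=[
    [85, [0, 0, -1], [0, 0, 10]],
    [85, [0, 0, -1], [0, 0, 10]],
    [85, [0, 0, -1], [0, 0, 10]],
    [85, [0, 0, -1], [0, 0, 10]],
    [85, [0, 0, -1], [0, 0, 10]],
    [85, [0, 0, -1], [0, 0, 10]],
    [85, [0, 0, -1], [0, 0, 10]],
    [85, [0, 0, -1], [0, 0, 10]],
  ],
)

```text
clock: 11.32
eef_pos: [447.4, -102.4, 255.8]
tcp_rot: [2.924, -0.673, 0.168]
contact_force: [-0.3, 0.7, -0.0]
opening: 0.99
```

servo_tool(
  rows=[
    [85, [0, 0, -1], [0, 0, 8]],
    [85, [0, 0, -1], [0, 0, 8]],
    [85, [0, 0, 0], [0, 0, 0]],
  ],
)

```text
clock: 11.7
eef_pos: [446.2, -102.2, 257.4]
tcp_rot: [-3.135, -0.702, -0.183]
contact_force: [0.2, 0.6, -0.1]
opening: 1.0
```

```bash
python3 - <<'E'
from h import *
psi=np.radians(-11.2);p,Rc=pose();print(p,sense()["qpos"].round(2))
plan([636,-141,270],knobR(psi,np.pi/2,tilt=0),8)
E
```

```text
[ 446.21940811 -102.21292684  257.37884245] [-0.28 -0.25  2.41  0.25  0.28  1.26]
[[19.0, 1.0, 14.0], [-0.1, -5.0, 0.1]]
[[21.0, 0.0, 13.0], [-0.1, -5.0, 0.1]]
[[22.0, 0.0, 11.0], [-0.1, -5.0, 0.1]]
[[23.0, 0.0, 9.0], [-0.1, -5.0, 0.1]]
[[23.0, 1.0, 7.0], [-0.1, -5.0, 0.1]]
[[24.0, 0.0, 5.0], [-0.1, -5.0, 0.1]]
[[24.0, 0.0, 3.0], [-0.1, -5.0, 0.1]]
[[24.0, 1.0, 0.0], [-0.1, -5.0, 0.1]]
end [ 636.2 -141.3  270.1] err deg 0.31
```

servo_tool(
  rows=[
    [85, [19, 1, 14], [0, -5, 0]],
    [85, [21, 0, 13], [0, -5, 0]],
    [85, [22, 0, 11], [0, -5, 0]],
    [85, [23, 0, 9], [0, -5, 0]],
    [85, [23, 1, 7], [0, -5, 0]],
    [85, [24, 0, 5], [0, -5, 0]],
    [85, [24, 0, 3], [0, -5, 0]],
    [85, [24, 1, 0], [0, -5, 0]],
  ],
)

```text
clock: 12.7
eef_pos: [637.4, -140.0, 269.9]
tcp_rot: [-3.136, -0.002, -0.176]
contact_force: [-0.0, 0.4, -0.0]
opening: 0.998
```

servo_tool(
  rows=[
    [85, [0, 0, 0], [0, 0, 0]],
    [85, [0, 0, 0], [0, 0, 0]],
  ],
)

```text
clock: 12.95
eef_pos: [635.9, -139.7, 269.3]
tcp_rot: [-3.136, -0.004, -0.178]
contact_force: [-0.2, -0.3, 0.6]
opening: 0.996
```

```bash
python3 - <<'E'
from h import *
p,Rc=pose();print(p,Rc.as_matrix().round(2),sense()["qpos"].round(2))
f=grab_frame("wrist")
for t in boxes_of("wrist","stone")[:3]: print(t["conf"],cam2w("wrist",t["centre"]))
for t in trace("wrist","stone")[:3]:
    m=t["mask"].astype(np.uint8);r=cv2.minAreaRect(cv2.findNonZero(m));print(t["conf"],m.sum(),r)
    c=cv2.boxPoints(r);print(np.round([unproj("wrist",q,95)[:2] for q in c]))
cv2.imwrite("pics/w4.png",f)
E
```

```text
[ 635.91456091 -139.74014206  269.26211291] [[ 0.98 -0.18  0.  ]
 [-0.18 -0.98  0.01]
 [ 0.   -0.01 -1.  ]] [-0.22  0.36  1.54  0.01  1.24  1.52]
0.92 [ 780.98287466 -149.2692204    57.06821762    1.        ]
0.77 [ 625.8247504  -144.1431801    97.67696282    1.        ]
0.7 [ 584.05433777 -292.03417337   56.36852857    1.        ]
0.89 6019 ((326.5, 231.0), (112.0, 55.0), 90.0)
[[ 676. -126.]
 [ 668. -169.]
 [ 575. -154.]
 [ 584. -108.]]
0.55 6545 ((498.4499206542969, 234.6500244140625), (106.34886932373047, 66.89230346679688), 81.8698959350586)
[[ 645. -248.]
 [ 643. -300.]
 [ 552. -308.]
 [ 553. -253.]]
```

View pics/w4.png

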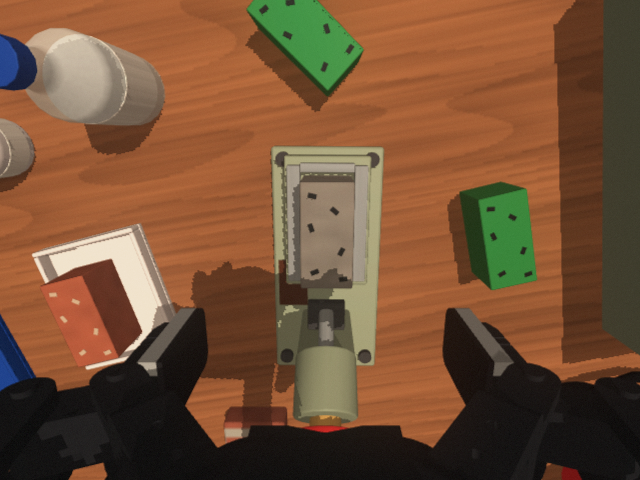

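servo_tool(
  rows=[
    [85, [-2, 1, 40], [0, 0, 1]],
    [85, [0, 0, 50], [0, 0, 0]],
    [85, [0, 0, 50], [0, 0, 0]],
    [85, [0, 0, 40], [0, 0, 0]],
    [85, [0, 0, 20], [0, 0, 0]],
    [85, [0, 0, 9], [0, 0, 0]],
    [85, [0, 0, 0], [0, 0, 0]],
  ],
)

```text
clock: 13.98
eef_pos: [636.0, -139.6, 61.9]
tcp_rot: [-3.136, -0.005, -0.197]
contact_force: [-0.7, 0.4, -0.3]
opening: 0.995
```

servo_tool(
  force=60,
  rows=[
    [35, [0, 0, 0], [0, 0, 0]],
    [35, [0, 0, 0], [0, 0, 0]],
    [35, [0, 0, 0], [0, 0, 0]],
    [35, [0, 0, 0], [0, 0, 0]],
    [35, [0, 0, 0], [0, 0, 0]],
    [35, [0, 0, 0], [0, 0, 0]],
  ],
)

```text
clock: 14.72
eef_pos: [636.4, -139.7, 62.4]
tcp_rot: [-3.136, -0.006, -0.197]
contact_force: [-1.9, 0.5, 5.8]
opening: 0.504
```

```bash
python3 - <<'E'
from h import *
s=sense();p,Rc=pose();print(s["opening"]*85.4,Rc.inv().apply(s["contact_force"]).round(1),p,s["wrist_torque"])
for c in ("top","scene"):
    grab_frame(c)
    for t in trace(c,"tray_blue")[:1]:
        r=cv2.minAreaRect(cv2.findNonZero(t["mask"].astype(np.uint8)));q=np.array([unproj(c,x,22)[:2] for x in cv2.boxPoints(r)]);print(t["conf"],r,q.round(),q.mean(0),np.linalg.norm(np.diff(q,axis=0),axis=1))
E
```

```text
43.001400911956765 [-1.9 -0.1 -5.8] [ 636.38155169 -139.74636781   62.36332474] [-0.23208246  0.1445305  -0.03201772]
0.64 ((210.5534210205078, 267.49420166015625), (58.38951873779297, 47.0501823425293), 83.82982635498047) [[585. 361.]
 [595. 246.]
 [452. 230.]
 [443. 342.]] [518.66011412 294.96493596] [115.73584027 143.81448259 113.10259463]
0.84 ((397.57305908203125, 201.83462524414062), (54.377601623535156, 38.32743835449219), 37.87498474121094) [[462. 221.]
 [424. 341.]
 [582. 357.]
 [613. 241.]] [520.52114748 290.07900134] [125.78022741 158.621381   120.28345747]
```

servo_tool(
  force=75,
  rows=[
    [35, [0, 0, -5], [0, 0, 0]],
    [35, [0, 0, -10], [0, 0, 0]],
    [35, [0, 0, -20], [0, 0, 0]],
    [35, [0, 0, -30], [0, 0, 0]],
    [35, [0, 0, -40], [0, 0, 0]],
    [35, [0, 0, -40], [0, 0, 0]],
    [35, [0, 0, -20], [0, 0, 0]],
    [35, [0, 0, 0], [0, 0, 0]],
  ],
)

```text
clock: 15.92
eef_pos: [635.4, -140.4, 227.8]
tcp_rot: [-3.136, -0.007, -0.197]
contact_force: [0.6, 0.2, -4.8]
opening: 0.505
```

```bash
python3 - <<'E'
from h import *
s=sense();p,Rc=pose();print(s["opening"]*85.4,s["contact_force"],p,s["wrist_torque"],s["qpos"].round(2))
f=grab_frame("wrist");cv2.imwrite("pics/w5.png",f)
plan([528.6,296,195],knobR(np.radians(6.5),np.pi/2,tilt=0),10)
E
```

```text
43.084301054797216 [ 0.5897263   0.15739029 -4.75045   ] [ 635.41173252 -140.43767995  227.84817257] [ 0.00080388 -0.04812991 -0.01336289] [-0.22  0.39  1.58  0.01  1.16  1.54]
[[-19.0, -41.0, 3.0], [-0.0, -0.0, -1.8]]
[[-18.0, -41.0, 3.0], [-0.0, -0.0, -1.8]]
[[-16.0, -42.0, 3.0], [-0.0, -0.0, -1.8]]
[[-15.0, -42.0, 3.0], [-0.0, -0.0, -1.8]]
[[-14.0, -43.0, 3.0], [-0.0, -0.0, -1.8]]
[[-12.0, -43.0, 4.0], [-0.0, -0.0, -1.8]]
[[-11.0, -43.0, 3.0], [-0.0, -0.0, -1.8]]
[[-10.0, -44.0, 4.0], [-0.0, -0.0, -1.8]]
[[-8.0, -44.0, 3.0], [-0.0, -0.0, -1.8]]
[[-7.0, -45.0, 4.0], [-0.0, -0.0, -1.8]]
end [528.2 296.3 194.5] err deg 0.47
```

View pics/w5.png

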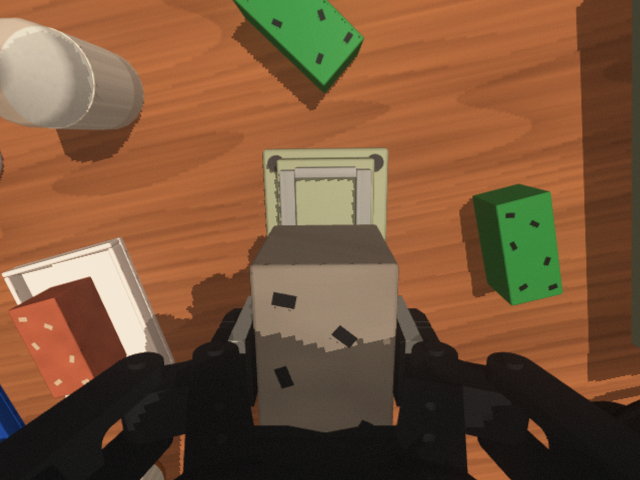

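servo_tool(
  rows=[
    [35, [-19, -41, 3], [0, 0, -1.8]],
    [35, [-18, -41, 3], [0, 0, -1.8]],
    [35, [-16, -42, 3], [0, 0, -1.8]],
    [35, [-15, -42, 3], [0, 0, -1.8]],
    [35, [-14, -43, 3], [0, 0, -1.8]],
    [35, [-12, -43, 4], [0, 0, -1.8]],
    [35, [-11, -43, 3], [0, 0, -1.8]],
  ],
)

```text
clock: 16.85
eef_pos: [558.8, 165.7, 202.9]
tcp_rot: [-3.138, -0.002, 0.024]
contact_force: [1.1, 0.4, -4.1]
opening: 0.506
```

servo_tool(
  rows=[
    [35, [-10, -44, 4], [0, 0, -1.8]],
    [35, [-8, -44, 3], [0, 0, -1.8]],
    [35, [-7, -45, 4], [0, 0, -1.8]],
    [35, [0, 0, 0], [0, 0, 0]],
    [35, [0, 0, 0], [0, 0, 0]],
  ],
)

```text
clock: 17.48
eef_pos: [527.5, 295.5, 193.0]
tcp_rot: [-3.139, -0.003, 0.118]
contact_force: [0.2, -0.4, -4.6]
opening: 0.502
```

```bash
python3 - <<'E'
from h import *
s=sense();p,Rc=pose();print(s["opening"]*85.4,s["contact_force"],p,s["tcp_rot"],s["qpos"].round(2))
f=grab_frame("wrist");cv2.imwrite("pics/w6.png",f)
for t in boxes_of("wrist","tray_blue")[:2]: print(t["conf"],cam2w("wrist",t["centre"]))
E
```

```text
42.84819219276244 [ 0.2071352  -0.38656409 -4.61540686] [527.51448107 295.50342906 193.00926878] [-3.13889332 -0.00323169  0.11766488] [0.51 0.36 1.72 0.   1.06 1.96]
```

View pics/w6.png

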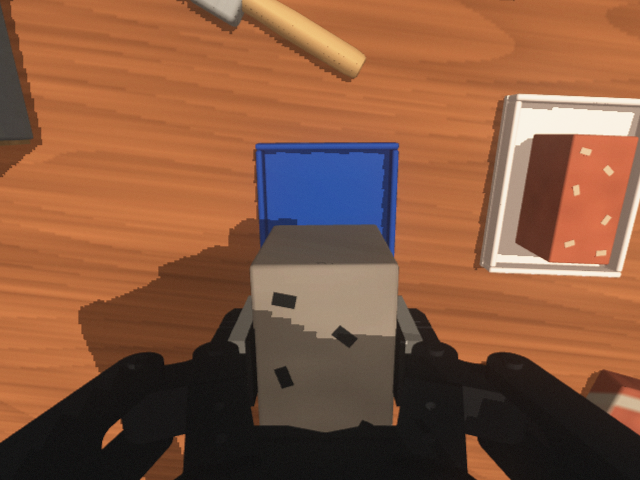

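servo_tool(
  rows=[
    [35, [0, 0, 35], [0, 0, 0]],
    [35, [0, 0, 45], [0, 0, 0]],
    [35, [0, 0, 40], [0, 0, 0]],
    [35, [0, 0, 25], [0, 0, 0]],
    [35, [0, 0, 10], [0, 0, 0]],
    [35, [0, 0, 4], [0, 0, 0]],
    [35, [0, 0, 0], [0, 0, 0]],
  ],
)

```text
clock: 18.45
eef_pos: [529.9, 297.0, 36.4]
tcp_rot: [-3.137, -0.007, 0.117]
contact_force: [0.1, 0.1, -3.8]
opening: 0.498
```

servo_tool(
  rows=[
    [35, [0, 0, 2], [0, 0, 0]],
    [35, [0, 0, 2], [0, 0, 0]],
    [35, [0, 0, 1], [0, 0, 0]],
    [35, [0, 0, 0], [0, 0, 0]],
  ],
)

```text
clock: 18.95
eef_pos: [529.2, 297.1, 30.7]
tcp_rot: [-3.137, -0.006, 0.117]
contact_force: [-0.5, -0.2, -4.5]
opening: 0.506
```

servo_tool(
  rows=[
    [35, [0, 0, 1], [0, 0, 0]],
    [35, [0, 0, 1], [0, 0, 0]],
    [35, [0, 0, 0], [0, 0, 0]],
    [35, [0, 0, 0], [0, 0, 0]],
  ],
)

```text
clock: 19.45
eef_pos: [529.3, 297.0, 28.7]
tcp_rot: [-3.137, -0.006, 0.117]
contact_force: [0.8, 0.3, -4.5]
opening: 0.504
```

servo_tool(
  rows=[
    [35, [0, 0, 1], [0, 0, 0]],
    [35, [0, 0, 0], [0, 0, 0]],
    [35, [0, 0, 0], [0, 0, 0]],
  ],
)

```text
clock: 19.82
eef_pos: [529.3, 297.0, 27.7]
tcp_rot: [-3.137, -0.006, 0.117]
contact_force: [-0.4, 0.2, -3.8]
opening: 0.5
```

servo_tool(
  rows=[
    [35, [0, 0, 0.5], [0, 0, 0]],
    [35, [0, 0, 0.5], [0, 0, 0]],
    [35, [0, 0, 0], [0, 0, 0]],
    [35, [0, 0, 0], [0, 0, 0]],
  ],
)

```text
clock: 20.32
eef_pos: [529.4, 297.1, 27.4]
tcp_rot: [-3.137, -0.006, 0.117]
contact_force: [-3.3, -1.6, 5.3]
opening: 0.501
```

servo_tool(
  rows=[
    [46, [0, 0, 0], [0, 0, 0]],
    [52, [0, 0, 0], [0, 0, 0]],
    [64, [0, 0, 0], [0, 0, 0]],
    [70, [0, 0, 0], [0, 0, 0]],
    [70, [0, 0, 0], [0, 0, 0]],
  ],
)

```text
clock: 20.95
eef_pos: [529.3, 297.0, 26.6]
tcp_rot: [-3.137, -0.006, 0.117]
contact_force: [-0.2, -0.2, 0.3]
opening: 0.818
```

servo_tool(
  rows=[
    [70, [0, 0, -10], [0, 0, 0]],
    [70, [0, 0, -30], [0, 0, 0]],
    [70, [0, 0, -50], [0, 0, 0]],
    [70, [0, 0, -50], [0, 0, 0]],
    [70, [-30, 0, -40], [0, 0, 0]],
    [70, [-50, 0, -20], [0, 0, 0]],
    [70, [-30, 0, 0], [0, 0, 0]],
    [70, [0, 0, 0], [0, 0, 0]],
  ],
)

```text
clock: 21.95
eef_pos: [417.3, 282.9, 227.1]
tcp_rot: [-3.137, -0.006, 0.118]
contact_force: [0.8, -0.0, -0.3]
opening: 0.816
```

```bash
python3 - <<'E'
from h import *
s=sense();print(s["clock"],s["contact_force"],s["eef_pos"])
f=grab_frame("wrist");cv2.imwrite("pics/w7.png",f)
for t in boxes_of("wrist","stone")[:2]: print("stone",t["conf"],cam2w("wrist",t["centre"]))
grab_frame("top")
for n in ("knob","grit_jar","rinse_bottle","brush","offcut","ear_muffs","stone"):
    for t in boxes_of("top",n)[:2]: print(n,round(t["conf"],2),cam2w("top",t["centre"])[:3].round())
E
```

```text
21.95 [ 0.78482631 -0.01467228 -0.27000306] [417.32079818 282.91707857 227.09705766]
stone 0.89 [519.5539224  293.47300022  59.60998077   1.        ]
knob 0.92 [ 496. -109.  205.]
grit_jar 0.95 [735. 164.  77.]
grit_jar 0.68 [382. 125.  78.]
rinse_bottle 0.57 [760.  30. 113.]
rinse_bottle 0.54 [527. 276.   3.]
brush 0.96 [693. 399.  19.]
offcut 0.74 [385.  -7.  32.]
ear_muffs 0.93 [ 307. -387.   52.]
stone 0.86 [ 570. -289.   55.]
stone 0.84 [513. 293.  60.]
```

View pics/w7.png

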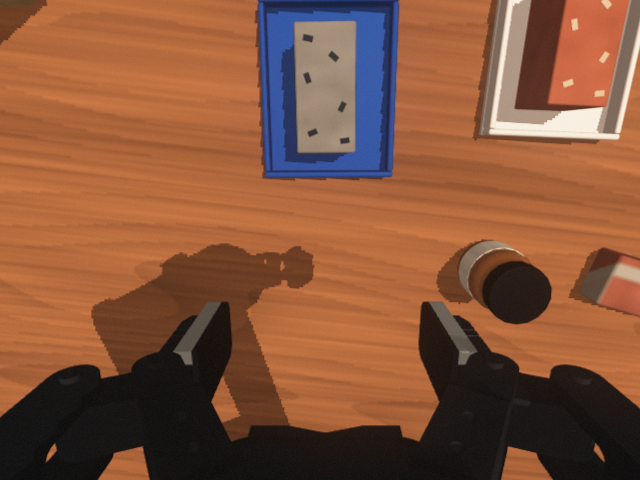

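The grey stone stands centred in the blue tray, with its top face at about 60 mm. The gripper is clear and the loose things are where they were.

```bash
python3 -c "
from rig import *
print(sign_off(), sense()['clock'])"
```

```text
the job is handed in; nothing more can be done
the job is handed in; nothing more can be done
```

The job is done and handed in at about 22 s of the 67 s allowed. The sign-off gave no verdict.

**What I did:** I gripped the knob bar at 80 N, broke it loose anticlockwise, and backed it off while the stone stayed in its nest. Then I lifted the stone straight out and lowered it into the blue tray until I felt light contact (about 10 N). I let go and pulled the gripper clear.

**Last checks:**
- **Knob:** the gripper turned through about 3.13 rad with the bar held. I did not measure the knob's own angle directly, but the wrist picture showed the shoe drawn back, and the stone came out freely.
- **Stone:** it stands upright in the tray. The wrist camera puts the centre of its top face at (519.6, 293.5, 59.6) mm, against a tray centre of about (518.7, 295).
- **Other items:** the items the network found again in the top view (jars, bottle, brush, offcut, ear muffs) were within about 5 mm of their first readings, which is about the network's accuracy. I did not measure the red-brown stone again. In the last picture, which cuts it off at the edge, it still stands in the white tray.
- **Robot:** the contact force is near zero, with nothing touched.

**What disagreed:** my first fit of the knob's position was about 17 mm off along its axis compared with the closer second one. I used the second, and the grip held. The network also gave two wrong labels (a bottle at the blue tray, and the green look-alike as the stone), which I ignored.

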